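# Clip the violet marker onto the bin's snap hook

### The arm

A 6-joint arm with a two-finger parallel gripper is mounted at the origin on the work surface. World frame = base frame: x ahead of the robot, y to its left, z up, the work surface at z = 0. Lengths are in m, angles in rad, forces in N, time in s.
With the tool pointing down it reaches from about 0.25 to 0.775 m from the base axis. Payload 4 kg.
Tool frame: the origin (TCP) lies at the centre of the arm's flange, where the gripper is bolted on; the fingertips stand 199 mm ahead of it and the grasp point (between the pads) lies 180 mm ahead of it (robot.tcp_to_tips is the z of the fingertips in the tool frame, in m); z points along the fingers, y is the line along which they close (so a half turn about z gives the same grasp; the last joint's range is limited). The gripper opens to 94 mm and grips with 3 to 60 N. Pads are 16 mm wide; open, the fingers measure 119 mm over their backs; the gripper's body (75 mm by 177 mm) begins 78 mm behind the grasp point.
Start: joints at [1.11, 0.087, 1.371, -0, 1.684, -0.103], TCP at [0.193, 0.515, 0.405] pointing down, gripper open.
Joint ranges: [-3.1, 3.1], [-0.76, 2.03], [0.27, 2.55], [-1.08, 4.22], [0.17, 2.65], [-2.57, 2.57]. Speed limits (rad/s): [2.79, 2.79, 3.14, 3.14, 3.14, 3.14].

### API

Orientations are given as [roll, pitch, yaw] about the fixed x, y, z axes, in that order (R = Rz(yaw) Ry(pitch) Rx(roll)).
In Python, from bench import robot gives the robot as it stands.
- The arm moves only by the tool play_rows, never from a script. Its arguments are lists of equal length, an entry for each row: "translation": the shift along the tool's x, y, z scaled (see below), a list of three; "twist": the turn, a rotation vector about the tool's x, y, z scaled (see below), a list of three; "gripper": the opening, from -1 (shut) to 1 (fully open). A call has 1 to 8 rows; each row shifts and turns the commanded pose from where the row before left it, along the tool's axes as they then stand; what a row does not reach is not made up. The controller multiplies each number of a shift by 0.04 m and each number of a turn by 0.1 rad. A row lasts 1/10 s, in which the tool goes at most 50 mm and 8.59 degrees, less where a joint would pass 70% of its speed; a pose out of reach is approached as far as the arm can. A call with a number of a shift or a turn outside -1 to 1 is refused whole. A call with a gripper value outside its range is refused whole. The fingers move at their own pace and stop on an object; the grip force is fixed at half the most. Time passes only in rows, so rows that do not move let the fingers close. It gives the time, the measured TCP pose, the force, the opening and the grip force at its end, in the units of the state.
- robot.get_obs(): the state, without advancing time (a new reading comes with each control period).
- robot.snapshot(name): name is "scene" or "top"; returns the picture (420x560x3 uint8, red, green, blue); there is no depth.
- robot.camera_model(name): a dict with "camera_matrix" (3x3 intrinsics, pixels), "rvec" (rotation vector, rad) and "tvec" (3), from world to camera coordinates, as OpenCV has them. Camera axes: x right, y down, z forward; pixel columns grow to the right and rows downward; lengths in m; the calibration is good to about 2 mm. A picture is of the moment at which its call begins. camera_model takes no time and is no camera call.
- robot.close_job(): hands the job in; it is judged then, once.
Trained networks look in the newest picture that a camera, given by its name, has taken for a name from the list of things; names that differ only in an ending like _2 or _b are one class to them, and where a whole thing is asked for, a point or a joint stands for the part that bears it (a point fixed in the world has none). Each returns a list of dicts, best first, with "score" (0 to 1); they miss things now and then, are a little off and sometimes report something else, mostly with a low value. They report only what shows in the picture. A call takes as long as a camera call. They do not tell look-alikes from the thing itself.
- robot.recognise(name, camera): "centre" ([x, y, z] in m, in world coordinates, good to about 4 mm: the middle of the surface that is visible of it).
- robot.spot_point(name, camera): "centre" ([x, y, z] in m, in world coordinates, good to about 4 mm: a listed point, or the origin of a listed thing).
The state is a dict: "time": time; "joint_positions": joint angles; "qvel": joint speeds; "joint_torque": joint torques, N m; "tool_pos": TCP position; "ee_rot": TCP orientation; "wrist_force": force on the tool from outside, world axes, zero at the start; "wrist_torque": the same for the moment, N m; "width": finger opening in m; "finger_force": force on a finger pad.
Only numpy, scipy, OpenCV 4.12 (cv2) and the standard library are available. Lean on these libraries where they do the work, as an engineer would, in place of code of your own. Each camera call takes 0.05 s, during which the arm holds its last target. There are 200 camera calls.

### The job

The little green bin holds violet glass, so mark it: lift the violet glass marker out of its wooden block, push its steel D-ring straight down against the brass gate of the chrome snap hook on top of the bin until the ring is through and the gate snaps shut above it, then let go and leave it clipped there. Open the gate with the ring, not with the fingers, and leave the amber marker standing in its block.

Things in the scene. Friction and masses are not known exactly. Their poses are not given: they have to be found in the camera images.
- violet_marker: Upright violet glass marker, 90 g: disc 44 across, 12 thick (along x), centre at z = 92 mm, to pinch by its flat faces; under it, in the same plane, a steel D-ring. Origin: centre of the underside of the ring's straight bottom bar (56 along y, 6 x 6); z up. Ring's hole: 44 wide, z = 6 to 54. Looks the same turned half round. Stands in a block (see amber_marker), leaning up to 6 degrees.
- amber_marker: Amber marker, shaped like the violet one; not to be disturbed. The two may swap places. Each stands in a slot (9 wide, 64 long, 38 deep, floor 12 mm above the table) of its own fixed wooden block, 60 x 90, 50 high, and comes out straight up.
- bin: Green bin, 160 (x) x 130 (y), fixed. Origin: underside centre; z up. Flat top at z = 60 for x < 0; open behind, rim z = 75. On top a chrome U-shaped snap hook, 16 thick (y), centre x = -40, y = 0; its slot is 28 wide (x = -54 to -26), floor z = 82, prong tops z = 141. The ring's bar goes down into it lying along y, hook inside the ring; pushed to within 4 mm of the floor it is past the gate.
- gate (a joint): The hook's sprung brass gate across the slot's mouth at bin z = 126: 31 long, 13 wide (y), 5 thick, hinged at the +x prong (bin x = -23). 0 = shut, level; grows as it is pushed down into the slot, to 1.5 rad at most, and springs shut by itself. Pushing the ring through takes only a few newtons; once the bar is past, the gate snaps up through the ring's hole.
Not all that is in view belongs to the job. Several things have the shape of the bin; the one meant has the colours described above.

How it is judged:
On the way, in this order (a step that is already met when the one before it is completed fails the run):
1. the violet marker is lifted out of its block (height (world z) of violet_marker above 0.075 m), for 0.1 s.
2. the ring, held over the hook, pushes the gate open (fingers not on the bin or its hook) (value of joint gate above 0.35 rad and contact force between violet_marker and bin above 0.3 N and contact force between the fingers and bin below 1 N), for 0.05 s.
At the end, for the whole second after the job is handed in: Gate shut (below 0.12 rad) over the ring: bar centre within 16 mm across and 20 mm along of the middle of the hook's slot, underside 72 to 116 mm above the bin's foot; violet marker released and at rest, upright or leaning; amber marker within 20 mm of its start (value of joint gate below 0.12 rad and x of violet_marker in the frame of bin between -0.056 and -0.024 m and y of violet_marker in the frame of bin between -0.02 and 0.02 m and z of violet_marker in the frame of bin between 0.072 and 0.116 m and linear speed of violet_marker below 0.03 m/s and distance of amber_marker from where it was at the start of the episode below 0.02 m); the robot touches nothing.
It fails at once if the amber marker is moved more than 20 mm from its start (distance of amber_marker from where it was at the start of the episode above 0.02 m).
It also fails if it takes over 42 s, if anything falls off the work surface, if the arm or the gripper's body presses on something with over 40 N, if the wrist force passes 120 N, or if a joint passes its speed limit or range.

## Working session

There is one attempt and no reset: what is moved stays moved. The work goes in short steps, Python scripts to look and compute and a tool call to move; the robot and the scene stay as the last step left them, time stands still between calls to the robot, and variables do not carry over. Pictures are saved under pics/ and viewed, at most 10 in all, crops included, and the job is handed in when it is done.

Besides the shell and the picture viewer there is one more tool, called after "Call:" in YAML: its name, and indented under it one key for each argument. play_rows: Moves the arm, as the interface text tells. Its arguments: {"type":"object","properties":{"translation":{"type":"array","items":{"type":"array","items":{"type":"number","minimum":-1,"maximum":1}}},"twist":{"type":"array","items":{"type":"array","items":{"type":"number","minimum":-1,"maximum":1}}},"gripper":{"type":"array","items":{"type":"number"}}},"required":["translation","twist","gripper"]}

```bash
mkdir -p pics
python3 - <<'E'
from bench import robot
import cv2
for c in("scene","top"):
    cv2.imwrite(f"pics/{c}0.png",robot.snapshot(c)[:,:,::-1])
    for n in("violet_marker","amber_marker","bin","gate"):
        for f in(robot.recognise,robot.spot_point):
            try: print(c,n,f.__name__,[(r["centre"],r["score"]) for r in f(n,c)])
            except Exception as e: print(c,n,e)
    print(robot.camera_model(c))
print(robot.get_obs())
E
```

```text
scene violet_marker call [([0.477, -0.0555, 0.1077], 0.8)]
scene violet_marker call [([0.4724, -0.0502, 0.0127], 0.62)]
scene amber_marker call [([0.523, -0.261, 0.1094], 0.85)]
scene amber_marker call []
scene bin call [([0.6208, 0.1507, 0.0559], 0.83), ([0.5561, 0.3705, 0.056], 0.8), ([0.3339, 0.5047, 0.0555], 0.67)]
scene bin call [([0.5437, 0.3893, 0.0053], 0.96), ([0.3235, 0.5156, -0.0019], 0.81), ([0.6063, 0.1658, 0.0005], 0.73)]
scene gate call []
scene gate it knows: amber_marker, bin, violet_marker
{'camera_matrix': array([[530.49699115,   0.        , 282.87236038],
       [  0.        , 530.49699115, 210.66640967],
       [  0.        ,   0.        ,   1.        ]]), 'rvec': array([ 2.03463874,  1.2031229 , -0.55845871]), 'tvec': array([-0.32600544, -0.14066027,  1.60945905])}
top violet_marker call []
top violet_marker call []
top amber_marker call [([0.5075, -0.2459, 0.1121], 0.66)]
top amber_marker call [([0.5112, -0.2519, 0.0109], 0.68)]
top bin call [([0.3222, 0.5072, 0.0593], 0.96), ([0.5958, 0.1606, 0.0589], 0.8), ([0.5339, 0.3906, 0.0595], 0.58)]
top bin call [([0.3
[... 501 characters left out ...]
.2030899 ])}
{'time': 0.8, 'joint_positions': array([ 1.10990989e+00,  8.71437723e-02,  1.37067462e+00,  2.43960264e-06,
        1.68358203e+00, -1.03104869e-01]), 'qvel': array([-0.00055487,  0.00056428,  0.00028199,  0.00131671,  0.00027294,
        0.00129026]), 'joint_torque': array([-1.65413394e-04, -3.39989805e+01, -3.02579248e+01,  7.16351531e-02,
        2.36234214e-02,  2.02271326e-05]), 'tool_pos': array([0.19261209, 0.51516368, 0.40474953]), 'ee_rot': array([3.14140120e+00, 1.73735209e-05, 2.78381135e+00]), 'wrist_force': array([-0.01832241,  0.03126254,  0.2926272 ]), 'wrist_torque': array([-0.03499739, -0.01417598, -0.06359917]), 'finger_force': 0.0, 'width': 0.0938712418075133}
```

View pics/scene0.png

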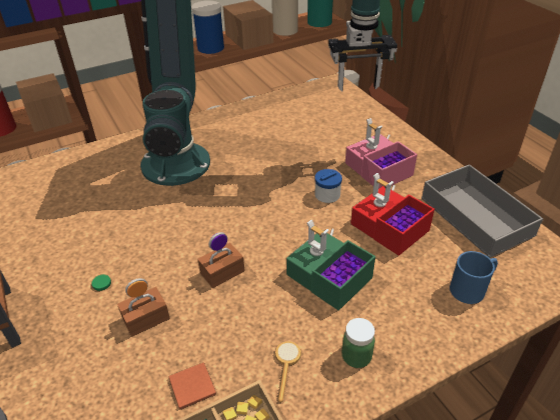

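View pics/top0.png

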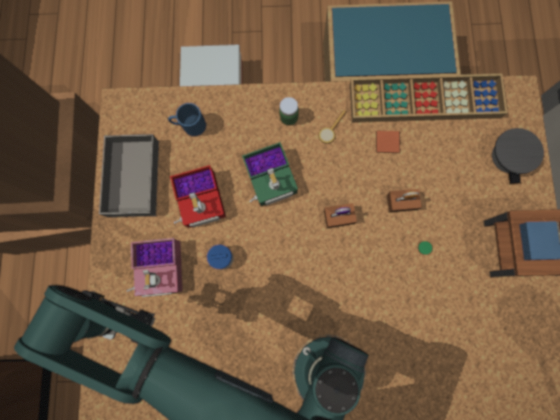

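The scene picture shows the green bin at about (330,265) and the violet marker at (218,245). In the top picture they are at (270,177) and (341,213). Next I'll fit their poses from the silhouettes.

```bash
cat > h.py <<'E'
import numpy as np,cv2
from scipy.optimize import minimize
from bench import robot
CM={c:robot.camera_model(c) for c in("scene","top")}
def proj(c,P):
    m=CM[c]; return cv2.projectPoints(np.float64(P).reshape(-1,1,3),m["rvec"],m["tvec"],m["camera_matrix"],None)[0].reshape(-1,2)
def place(p,P):
    x,y,a=p[:3]; P=np.array(P,float); c,s=np.cos(a),np.sin(a)
    return np.c_[x+c*P[:,0]-s*P[:,1],y+s*P[:,0]+c*P[:,1],P[:,2]]
def hullmask(pts,shape=(420,560),k=4):
    m=np.zeros((shape[0]*k,shape[1]*k),np.uint8)
    cv2.fillConvexPoly(m,np.int32(cv2.convexHull(np.float32((pts+.5)*k))),1); return m>0
def iou(a,b): return (a&b).sum()/(a|b).sum()
def tri(uv):
    A=[];b=[]
    for c,q in uv.items():
        m=CM[c];R=cv2.Rodrigues(m["rvec"])[0];C=-R.T@m["tvec"]
        d=R.T@np.linalg.inv(m["camera_matrix"])@[q[0],q[1],1];d/=np.linalg.norm(d)
        M=np.eye(3)-np.outer(d,d);A.append(M);b.append(M@C)
    return np.linalg.solve(sum(A),sum(b)),[np.linalg.norm(a@np.linalg.solve(sum(A),sum(b))-q) for a,q in zip(A,b)]
BIN=[(x,y,z) for x in(-.08,0) for y in(-.065,.065) for z in(0,.06)]+[(x,y,z) for x in(0,.08) for y in(-.065,.065) for z in(0,.075)]
BLK=[(x,y,z) for x in(-.03,.03) for y in(-.045,.045) for z in(0,.05)]
def big(mask): 
    n,l,s,_=cv2.connectedComponentsWithStats(mask.astype(np.uint8)); return l==1+s[1:,4].argmax()
def near(mask,uv,r):
    o=np.zeros_like(mask);u,v=map(int,uv);o[max(v-r,0):v+r,max(u-r,0):u+r]=mask[max(v-r,0):v+r,max(u-r,0):u+r];return o
def hsv(img): return cv2.cvtColor(img,cv2.COLOR_RGB2HSV).astype(int)
def fit(model,masks,p0):
    H={}
    for c,m in masks.items():
        v,u=np.nonzero(m);H[c]=hullmask(cv2.convexHull(np.float32(np.c_[u,v])).reshape(-1,2))
    f=lambda p:-sum(iou(H[c],hullmask(proj(c,place(p,model)))) for c in H)
    s=np.array([p0,p0+[.006,0,0],p0+[0,.006,0],p0+[0,0,.1]])
    r=minimize(f,p0,method="Nelder-Mead",options=dict(initial_simplex=s,maxiter=80,xatol=2e-4,fatol=1e-4));return r.x,r.fun
E
python3 - <<'E'
from h import *
I={c:cv2.imread(f"pics/{c}0.png")[:,:,::-1].copy() for c in CM}
bm={};vm={};km={}
for c in CM:
    h=hsv(I[c]);H,S,V=h[...,0],h[...,1],h[...,2]
    q=proj(c,[[.605,.165,.05]])[0]; bm[c]=big(near((H>55)&(H<95)&(S>90),q,60))
    q=proj(c,[[.475,-.053,.104]])[0]; vm[c]=big(near((H>120)&(H<160)&(S>100),q,25))
    q=proj(c,[[.475,-.053,.025]])[0]; km[c]=big(near((V<115)&((H<14)|(H>170))&(S>90),q,35))
    print(c,bm[c].sum(),vm[c].sum(),km[c].sum())
b,f=fit(BIN,bm,np.array([.605,.165,.25]));print("bin",b,f)
k,f=fit(BLK,km,np.array([.475,-.053,.1]));print("blk",k,f)
uv={c:np.argwhere(vm[c]).mean(0)[::-1] for c in CM};print(uv,tri(uv))
rows=[]
for c in CM:
    r=[]
    for p,w,mod in((b,[b[0],b[1],.07],BIN),(k,[k[0],k[1],.06],BLK)):
        im=I[c][:,:,::-1].copy();q=proj(c,[w])[0]
        M=np.array([[6,0,200-6*q[0]],[0,6,150-6*q[1]]])
        if mod is BIN:M=np.array([[4,0,200-4*q[0]],[0,4,150-4*q[1]]])
        im=cv2.warpAffine(im,M,(400,300),flags=cv2.INTER_CUBIC)
        P=place(p,mod)
        for i in range(0,len(P),8):
            for a in range(8):
                for bb in(1,2,4):
                    if a&bb==0:
                        s=[np.int32(M[:,:2]@(x+0)+M[:,2]) for x in proj(c,P[[i+a,i+a+bb]])]
                        cv2.line(im,tuple(map(int,s[0])),tuple(map(int,s[1])),(255,255,0),1)
        r.append(im)
    rows.append(np.hstack(r))
cv2.imwrite("pics/fit.png",np.vstack(rows))
E
```

```text
scene 2878 189 637
top 503 17 75
bin [0.60665579 0.16707487 0.31202428] -1.3085555636472395
blk [ 0.47112823 -0.05197035  0.11773629] -1.122663687771606
{'scene': array([218.50793651, 241.9047619 ]), 'top': array([342.94117647, 212.11764706])} (array([ 0.46764527, -0.05163465,  0.10023471]), [np.float64(0.0027315201591134393), np.float64(0.0027315201591133795)])
```

View pics/fit.png

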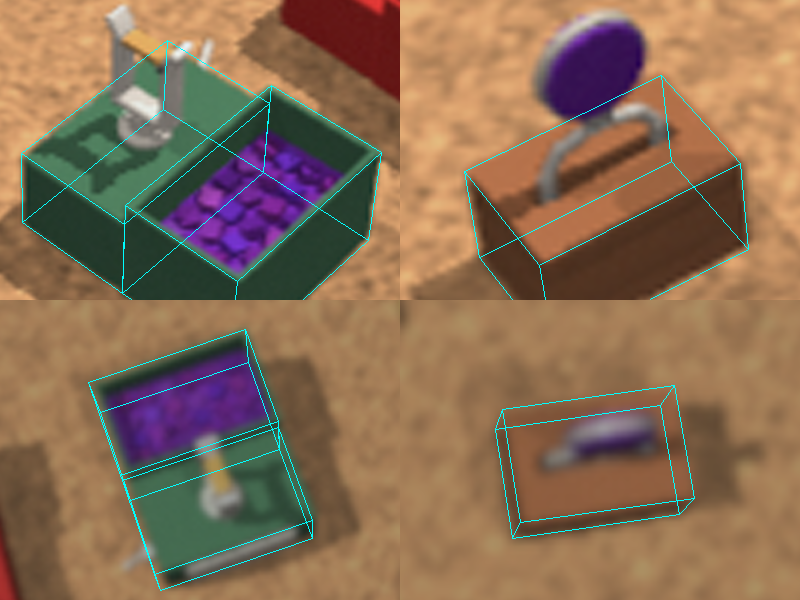

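The bin overlay fits well in both views. The block fit is slightly loose because the masks are thin. I'll tighten the masks, check the gate position, and plan the first move.

```bash
cat >> h.py <<'E'
def plan(pos,yaw,n,maxstep=None):
    """rows (rounded) from measured pose to world pos,yaw; tool stays pointing down"""
    from scipy.spatial.transform import Rotation as R
    o=robot.get_obs();p=o["tool_pos"].copy();r=R.from_euler("xyz",o["ee_rot"]);g=R.from_euler("xyz",[np.pi,0,yaw])
    T=[];W=[]
    for i in range(n):
        k=n-i
        w=np.round((r.inv()*g).as_rotvec()/k/.1,2); t=np.round(r.inv().apply((np.array(pos)-p)/k)/.04,2)
        p=p+r.apply(t*.04);r=r*R.from_rotvec(w*.1);T.append(t.tolist());W.append((w+0.).tolist())
    print("T",T,"\nW",W,"\nend",p.round(4),"time",o["time"])
E
python3 - <<'E'
from h import *
I={c:cv2.imread(f"pics/{c}0.png")[:,:,::-1].copy() for c in CM}
bm={};km={};g={}
for c in CM:
    h=hsv(I[c]);H,S,V=h[...,0],h[...,1],h[...,2]
    q=proj(c,[[.605,.165,.05]])[0]; bm[c]=big(near((H>50)&(H<100)&(S>55),q,60))
    q=proj(c,[[.473,-.052,.025]])[0]; km[c]=big(near(((H<12)|(H>170))&(S>70)&(V<200),q,32))
    q=proj(c,[[.569,.155,.128]])[0]; g[c]=np.argwhere(big(near((H>12)&(H<25)&(S>110)&(V>110),q,7))).mean(0)[::-1]
    print(c,bm[c].sum(),km[c].sum(),q,g[c])
b,f=fit(BIN,bm,np.array([.606,.167,.3]));print("bin",b,f)
k,f=fit(BLK,km,np.array([.472,-.052,.12]));print("blk",k,f)
gp=place(b,[[-.0385,0,.1285]]);print("gate tri",tri(g),"from fit",gp,[proj(c,gp) for c in CM])
plan([.472,-.052,.345],1.69,16)
E
```

```text
scene 3084 1050 [317.90488814 229.36117071] [318.06779661 227.33898305]
top 896 234 [271.53424997 178.2105099 ] [272.88461538 177.53846154]
bin [0.60767361 0.16586806 0.35104167] -1.4458877265000685
blk [ 0.46681072 -0.05041646  0.16030202] -1.5939443591039772
gate tri (array([0.56966104, 0.15245731, 0.13554002]), [np.float64(0.002006036945097577), np.float64(0.0020060369450976417)]) from fit [[0.57152153 0.15262882 0.1285    ]] [array([[317.59294477, 230.22694508]]), array([[272.31239034, 177.31982866]])]
T [[-0.72, -0.68, 0.09], [-0.76, -0.63, 0.09], [-0.8, -0.57, 0.09], [-0.84, -0.52, 0.09], [-0.88, -0.46, 0.09], [-0.9, -0.4, 0.09], [-0.93, -0.33, 0.1], [-0.95, -0.27, 0.09], [-0.97, -0.2, 0.1], [-0.98, -0.14, 0.09], [-0.99, -0.07, 0.1], [-0.99, -0.0, 0.09], [-0.98, 0.06, 0.1], [-0.98, 0.13, 0.09], [-0.97, 0.2, 0.1], [-0.95, 0.26, 0.09]] 
W [[0.0, 0.0, 0.68], [0.0, 0.0, 0.68], [0.0, 0.0, 0.68], [0.0, 0.0, 0.68], [0.0, 0.0, 0.68], [0.0, 0.0, 0.69], [0.0, 0.0, 0.68], [0.0, 0.0, 0.69], [0.0, 0.0, 0.68], [0.0, 0.0, 0.69], [0.0, 0.0, 0.68], [0.0, 0.0, 0.69], [0.0, 0.0, 0.68], [0.0, 0.0, 0.69], [0.0, 0.0, 0.68], [0.0, 0.0, 0.69]] 
end [ 0.4721 -0.052   0.3451] time 0.8
```

Call:
play_rows:
  translation:
    - [-0.72, -0.68, 0]
    - [-0.76, -0.63, 0]
    - [-0.8, -0.57, 0]
    - [-0.84, -0.52, 0]
    - [-0.88, -0.46, 0]
    - [-0.9, -0.4, 0]
    - [-0.93, -0.33, 0]
    - [-0.95, -0.27, 0]
  twist:
    - [0, 0, 0.68]
    - [0, 0, 0.68]
    - [0, 0, 0.68]
    - [0, 0, 0.68]
    - [0, 0, 0.68]
    - [0, 0, 0.68]
    - [0, 0, 0.68]
    - [0, 0, 0.68]
  gripper: [1, 1, 1, 1, 1, 1, 1, 1]

```text
time: 1.6
tool_pos: [0.3324, 0.2302, 0.405]
ee_rot: [3.14, 0.0, 2.237]
wrist_force: [0.4, -0.0, -0.0]
width: 0.094
finger_force: 0.0
```

Call:
play_rows:
  translation:
    - [-0.97, -0.2, 0.1]
    - [-0.98, -0.14, 0.1]
    - [-0.99, -0.07, 0.1]
    - [-0.99, 0, 0.1]
    - [-0.98, 0.06, 0.1]
    - [-0.98, 0.13, 0.1]
    - [-0.97, 0.2, 0.1]
    - [-0.95, 0.26, 0.1]
  twist:
    - [0, 0, 0.68]
    - [0, 0, 0.69]
    - [0, 0, 0.68]
    - [0, 0, 0.69]
    - [0, 0, 0.68]
    - [0, 0, 0.69]
    - [0, 0, 0.68]
    - [0, 0, 0.69]
  gripper: [0.5, 0.5, 0.5, 0.5, 0.5, 0.5, 0.5, 0.5]

```text
time: 2.4
tool_pos: [0.4732, -0.0534, 0.3727]
ee_rot: [3.141, -0.0, 1.689]
wrist_force: [0.1, 0.7, 0.4]
width: 0.0704
finger_force: 0.0
```

Run:
```python
from h import *
o=robot.get_obs();print(o["tool_pos"],o["ee_rot"],o["width"],o["time"])
r=[]
for c in CM:
    im=robot.snapshot(c)[:,:,::-1];cv2.imwrite(f"pics/{c}1.png",im)
    q=proj(c,[[.472,-.052,.1]])[0];M=np.array([[6,0,200-6*q[0]],[0,6,200-6*q[1]]])
    r.append(cv2.warpAffine(im,M,(400,400),flags=cv2.INTER_CUBIC))
cv2.imwrite("pics/near1.png",np.hstack(r))
# plane fit of violet face in scene0: intersect the mask ray with z=.104
I=cv2.imread("pics/scene0.png")[:,:,::-1].copy();h=hsv(I);q=proj("scene",[[.475,-.053,.104]])[0]
m=big(near((h[...,0]>115)&(h[...,0]<165)&(h[...,1]>80),q,25));u=np.argwhere(m).mean(0)[::-1];print(m.sum(),u)
a=np.linspace(0,2*np.pi,40)
for p in([.472,-.052,.12],[.468,-.05,.14],[.476,-.056,.12]):
    P=place(p,np.c_[0*a+.006,.022*np.cos(a),.104+.022*np.sin(a)]);print(p,proj("scene",P).mean(0))
```

```text
[ 0.47316926 -0.05340298  0.37273504] [ 3.14081963e+00 -2.21611943e-05  1.68852344e+00] 0.07040090111629554 2.4
194 [218.56701031 241.89175258]
[0.472, -0.052, 0.12] [219.25157854 243.42983921]
[0.468, -0.05, 0.14] [219.40591812 242.01464968]
[0.476, -0.056, 0.12] [218.3260191  245.13571953]
```

View pics/near1.png

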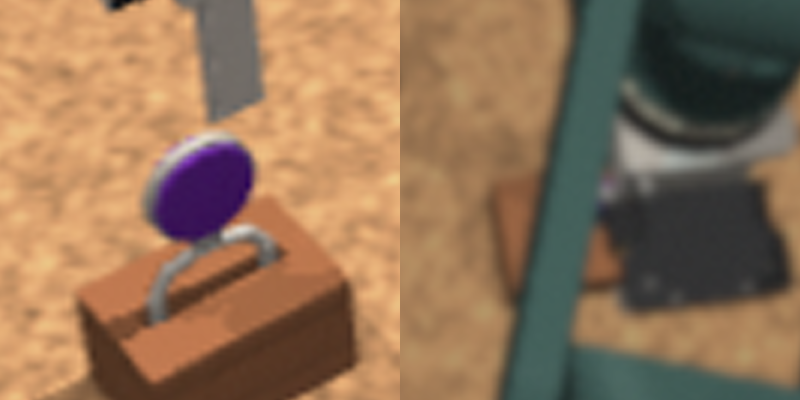

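The marker (205,190 in the left crop) stands upright under the gripper, with one finger in view at (232,60). The estimate holds, so I'll go down and grasp.

Call:
play_rows:
  translation:
    - [0, 0, 0.7]
    - [0, 0, 0.7]
    - [0, 0, 0.7]
    - [0, 0, 0]
    - [0, 0, 0]
    - [0, 0, 0]
    - [0, 0, 0]
    - [0, 0, 0]
  twist:
    - [0, 0, -0.1]
    - [0, 0, 0]
    - [0, 0, 0]
    - [0, 0, 0]
    - [0, 0, 0]
    - [0, 0, 0]
    - [0, 0, 0]
    - [0, 0, 0]
  gripper: [0.5, 0.5, 0.5, 0.5, -1, -1, -1, -1]

```text
time: 3.3
tool_pos: [0.4731, -0.0517, 0.2902]
ee_rot: [3.139, 0.001, 1.702]
wrist_force: [0.7, 0.3, -0.1]
width: 0.042
finger_force: 0.0
```

Call:
play_rows:
  translation:
    - [0, 0, 0]
    - [0, 0, 0]
    - [0, 0, 0]
    - [0, 0, 0]
  twist:
    - [0, 0, 0]
    - [0, 0, 0]
    - [0, 0, 0]
    - [0, 0, 0]
  gripper: [-1, -1, -1, -1]

```text
time: 3.7
tool_pos: [0.4727, -0.0518, 0.2886]
ee_rot: [-3.141, -0.0, 1.702]
wrist_force: [-0.4, -0.4, 1.1]
width: 0.012
finger_force: 30.0
```

Gripped at a width of 12 mm. Now lift straight up.

Call:
play_rows:
  translation:
    - [0, 0, -0.3]
    - [0, 0, -0.6]
    - [0, 0, -0.7]
    - [0, 0, -0.7]
    - [0, 0, -0.7]
    - [0, 0, -0.7]
    - [0, 0, -0.5]
    - [0, 0, 0]
  twist:
    - [0, 0, 0]
    - [0, 0, 0]
    - [0, 0, 0]
    - [0, 0, 0]
    - [0, 0, 0]
    - [0, 0, 0]
    - [0, 0, 0]
    - [0, 0, 0]
  gripper: [-1, -1, -1, -1, -1, -1, -1, -1]

```text
time: 4.5
tool_pos: [0.4728, -0.0517, 0.461]
ee_rot: [3.134, 0.003, 1.702]
wrist_force: [-0.1, 0.9, -0.5]
width: 0.0118
finger_force: 30.0
```

Run:
```python
from h import *
print(place([.607,.166,.32],[[-.04,0,0]]))
im=robot.snapshot("scene")[:,:,::-1];cv2.imwrite("pics/lift.png",im)
o=robot.get_obs();p=o["tool_pos"];print(p,o["width"])
q=proj("scene",[p-[0,0,.23]])[0];M=np.array([[6,0,300-6*q[0]],[0,6,300-6*q[1]]])
cv2.imwrite("pics/liftc.png",cv2.warpAffine(im,M,(600,600),flags=cv2.INTER_CUBIC))
plan([.569,.1534,.46],1.891,8)
```

```text
[[0.56903058 0.15341734 0.        ]]
[ 0.47274275 -0.05171773  0.45851565] 0.0120440533300404
T [[0.6, 0.38, -0.0], [0.59, 0.4, -0.0], [0.58, 0.41, -0.01], [0.57, 0.42, -0.0], [0.55, 0.44, -0.01], [0.54, 0.45, -0.01], [0.54, 0.46, -0.0], [0.52, 0.48, -0.0]] 
W [[0.0, 0.0, -0.24], [0.0, 0.0, -0.24], [0.01, 0.0, -0.24], [0.0, 0.0, -0.23], [0.01, 0.0, -0.24], [0.0, 0.01, -0.23], [0.01, 0.0, -0.24], [0.0, 0.01, -0.23]] 
end [0.5692 0.1534 0.4598] time 4.55
```

View pics/liftc.png

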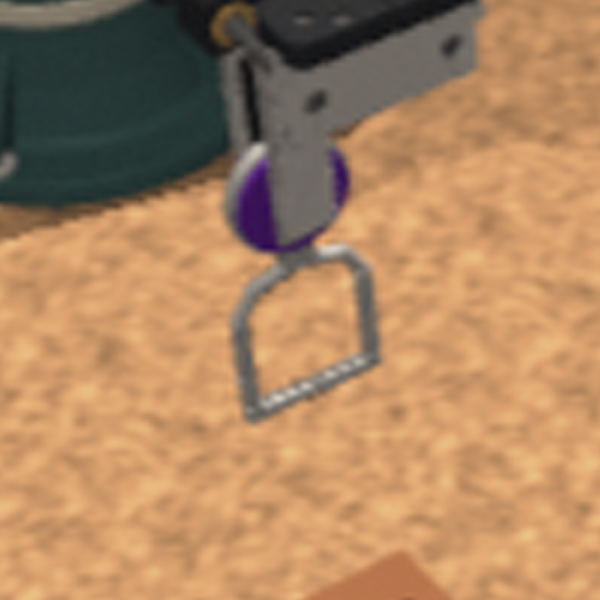

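The marker hangs upright in the fingers, with the ring clear. The bar ends are at crop (252,413) and (377,357). I'll work out the bar's offset in the hand while planning.

Run:
```python
from h import *
from scipy.optimize import least_squares
p=np.array([.47274,-.05172,.4585]);yaw=1.702
q=proj("scene",[p-[0,0,.23]])[0]
px=[(np.array(c)-300)/6+q for c in((252,413),(377,357),(287,195))] 
t=np.array([np.cos(yaw),np.sin(yaw),0])
def f(v):
    s,z,l=v
    c=p+s*t-[0,0,z]
    d=np.cos(l)*t+np.sin(l)*np.array([0,0,1])
    return (proj("scene",[c-.028*d,c+.028*d])-sorted(px[:2],key=lambda a:a[0])).ravel()
r=least_squares(f,[0,.272,0],x_scale=.01);print(r.x,r.fun)
r=least_squares(lambda v:(proj("scene",[p+v[0]*t-[0,0,v[1]]+k*.028*(np.cos(v[2])*t+np.sin(v[2])*np.array([0,0,1])) for k in(-1,1)])-np.array(px[:2])).ravel(),[0,.272,0],x_scale=.01);print(r.x,r.fun)
s,h,l=r.x
T=np.array([.569,.1534,.46]);y=1.891;T[:2]-=s*np.array([np.cos(y),np.sin(y)]);print(T)
plan(T,y,8)
```

```text
[ 0.00155908  0.27124001 -0.04583602] [-0.73093184  0.07105129  0.7759912  -0.04686213]
[ 0.00155908  0.27124001 -0.04583602] [-0.73093184  0.07105129  0.7759912  -0.04686213]
[0.56949074 0.15192016 0.46      ]
T [[0.59, 0.38, -0.0], [0.58, 0.4, -0.0], [0.57, 0.41, -0.01], [0.56, 0.42, -0.0], [0.55, 0.44, -0.01], [0.55, 0.45, -0.01], [0.53, 0.46, -0.0], [0.52, 0.48, -0.0]] 
W [[0.0, 0.0, -0.24], [0.0, 0.0, -0.24], [0.01, 0.0, -0.24], [0.0, 0.0, -0.23], [0.01, 0.0, -0.24], [0.0, 0.01, -0.23], [0.01, 0.0, -0.24], [0.0, 0.01, -0.23]] 
end [0.5695 0.1518 0.4598] time 4.55
```

Call:
play_rows:
  translation:
    - [0.59, 0.38, 0]
    - [0.58, 0.4, 0]
    - [0.57, 0.41, 0]
    - [0.56, 0.42, 0]
    - [0.55, 0.44, -0.01]
    - [0.55, 0.45, -0.01]
    - [0.53, 0.46, 0]
    - [0.52, 0.48, 0]
  twist:
    - [0, 0, -0.24]
    - [0, 0, -0.24]
    - [0, 0, -0.24]
    - [0, 0, -0.23]
    - [0, 0, -0.24]
    - [0, 0, -0.23]
    - [0, 0, -0.24]
    - [0, 0, -0.23]
  gripper: [-1, -1, -1, -1, -1, -1, -1, -1]

```text
time: 5.35
tool_pos: [0.5698, 0.1529, 0.4551]
ee_rot: [-3.138, -0.001, 1.892]
wrist_force: [1.2, -0.5, -1.4]
width: 0.0118
finger_force: 30.0
```

Call:
play_rows:
  translation:
    - [0, 0, 0.3]
    - [0, 0, 0.2]
    - [0, 0, 0]
  twist:
    - [0, 0, 0]
    - [0, 0, 0]
    - [0, 0, 0]
  gripper: [-1, -1, -1]

```text
time: 5.65
tool_pos: [0.5691, 0.151, 0.4341]
ee_rot: [-3.135, -0.001, 1.89]
wrist_force: [-0.1, -0.4, -1.4]
width: 0.0118
finger_force: 30.0
```

Run:
```python
from h import *
r=[]
o=robot.get_obs();p=o["tool_pos"];print(p,o["ee_rot"])
for c in CM:
    im=robot.snapshot(c)[:,:,::-1]
    cv2.imwrite(f"pics/{c}2.png",im)
    q=proj(c,[[p[0],p[1],.15]])[0];M=np.array([[7,0,200-7*q[0]],[0,7,300-7*q[1]]])
    im=cv2.warpAffine(im,M,(400,600),flags=cv2.INTER_CUBIC)
    for b in([.607,.166,.32],):
        for P in([[-.054,0,.141],[-.026,0,.141],[-.04,-.008,.082],[-.04,.008,.082]]):
            a=M[:,:2]@proj(c,place(b,[P]))[0]+M[:,2];cv2.circle(im,tuple(map(int,a)),3,(255,255,0),1)
    r.append(im)
cv2.imwrite("pics/over.png",np.hstack(r))
```

```text
[0.56910044 0.15104911 0.43408104] [-3.13549099e+00 -5.00897903e-04  1.88993347e+00]
```

View pics/over.png

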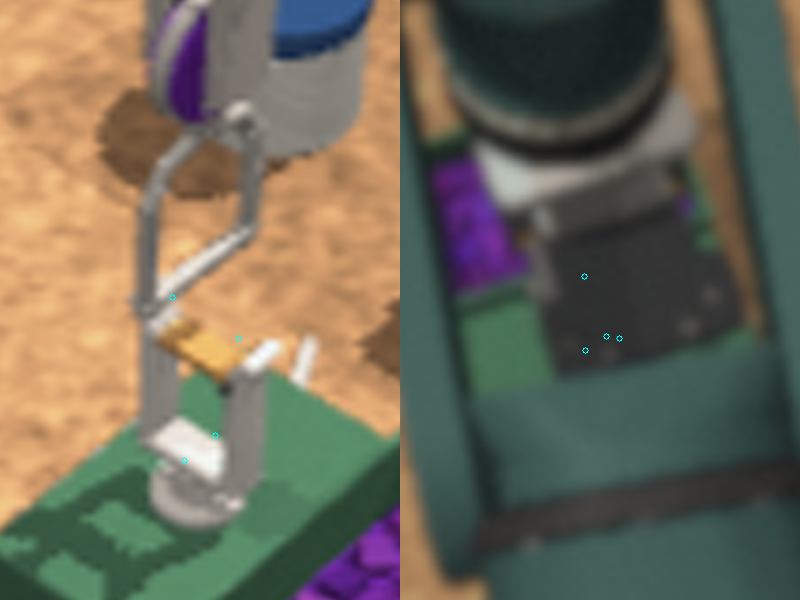

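In the left crop the bar, from (150,305) to (250,230), is centred over the gate at (205,348) to within a few mm. The predicted gate position of (204,346) agrees with the picture. Push down.

Call:
play_rows:
  translation:
    - [0, 0, 0.2]
    - [0, 0, 0.2]
    - [0, 0, 0.2]
    - [0, 0, 0.2]
    - [0, 0, 0.2]
    - [0, 0, 0.2]
    - [0, 0, 0.2]
    - [0, 0, 0.2]
  twist:
    - [0, 0, 0]
    - [0, 0, 0]
    - [0, 0, 0]
    - [0, 0, 0]
    - [0, 0, 0]
    - [0, 0, 0]
    - [0, 0, 0]
    - [0, 0, 0]
  gripper: [-1, -1, -1, -1, -1, -1, -1, -1]

```text
time: 6.55
tool_pos: [0.5693, 0.1518, 0.3728]
ee_rot: [-3.141, -0.0, 1.891]
wrist_force: [-1.0, -0.7, -0.1]
width: 0.0121
finger_force: 30.0
```

Call:
play_rows:
  translation:
    - [0, 0, 0.1]
    - [0, 0, 0]
  twist:
    - [0, 0, 0]
    - [0, 0, 0]
  gripper: [-1, -1]

```text
time: 6.75
tool_pos: [0.5695, 0.1518, 0.368]
ee_rot: [-3.14, -0.0, 1.891]
wrist_force: [-0.8, 0.8, -0.4]
width: 0.0119
finger_force: 30.0
```

Call:
play_rows:
  translation:
    - [0, 0, 0.07]
    - [0, 0, 0.07]
    - [0, 0, 0.05]
    - [0, 0, 0]
  twist:
    - [0, 0, 0]
    - [0, 0, 0]
    - [0, 0, 0]
    - [0, 0, 0]
  gripper: [-1, -1, -1, -1]

```text
time: 7.15
tool_pos: [0.5695, 0.1518, 0.3616]
ee_rot: [-3.141, -0.0, 1.891]
wrist_force: [-0.9, -0.0, -1.2]
width: 0.0119
finger_force: 30.0
```

Run:
```python
from h import *
im=robot.snapshot("scene")[:,:,::-1];c="scene"
q=proj(c,[[.569,.152,.15]])[0];M=np.array([[7,0,250-7*q[0]],[0,7,250-7*q[1]]])
cv2.imwrite("pics/in.png",cv2.warpAffine(im,M,(500,500),flags=cv2.INTER_CUBIC))
```

```text
(no output)
```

View pics/in.png

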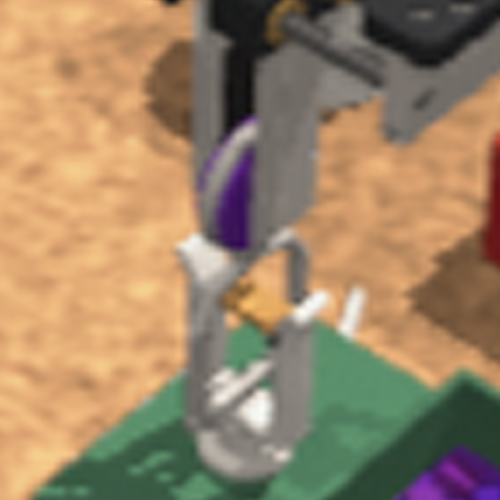

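The bar (240,385) lies near the slot floor, and the gate (255,300) has snapped shut level above it, through the ring. Release and retreat.

Call:
play_rows:
  translation:
    - [0, 0, 0]
    - [0, 0, 0]
    - [0, 0, 0]
    - [0, 0, 0]
    - [0, 0, 0]
    - [0, 0, 0]
    - [0, 0, 0]
    - [0, 0, 0]
  twist:
    - [0, 0, 0]
    - [0, 0, 0]
    - [0, 0, 0]
    - [0, 0, 0]
    - [0, 0, 0]
    - [0, 0, 0]
    - [0, 0, 0]
    - [0, 0, 0]
  gripper: [0.2, 0.2, 0.2, 0.2, 0.2, 0.2, 0.2, 0.2]

```text
time: 8.0
tool_pos: [0.5695, 0.1518, 0.3619]
ee_rot: [3.142, -0.0, 1.891]
wrist_force: [-1.0, 0.6, -0.7]
width: 0.0562
finger_force: 0.0
```

Call:
play_rows:
  translation:
    - [0, 0, -0.2]
    - [0, 0, -0.4]
    - [0, 0, -0.6]
    - [0, 0, -0.8]
    - [0, 0, -0.8]
    - [0, 0, -0.6]
    - [0, 0, 0]
    - [0, 0, 0]
  twist:
    - [0, 0, 0]
    - [0, 0, 0]
    - [0, 0, 0]
    - [0, 0, 0]
    - [0, 0, 0]
    - [0, 0, 0]
    - [0, 0, 0]
    - [0, 0, 0]
  gripper: [0.2, 0.2, 0.2, 0.2, 0.2, 0.2, 0.2, 0.2]

```text
time: 8.8
tool_pos: [0.5694, 0.1517, 0.4981]
ee_rot: [3.141, 0.0, 1.891]
wrist_force: [-1.0, -0.4, 0.2]
width: 0.0567
finger_force: 0.0
```

Run:
```python
from h import *
im=robot.snapshot("scene")[:,:,::-1];c="scene"
q=proj(c,[[.569,.152,.15]])[0];M=np.array([[7,0,250-7*q[0]],[0,7,250-7*q[1]]])
cv2.imwrite("pics/out.png",cv2.warpAffine(im,M,(500,500),flags=cv2.INTER_CUBIC))
```

```text
(no output)
```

View pics/out.png

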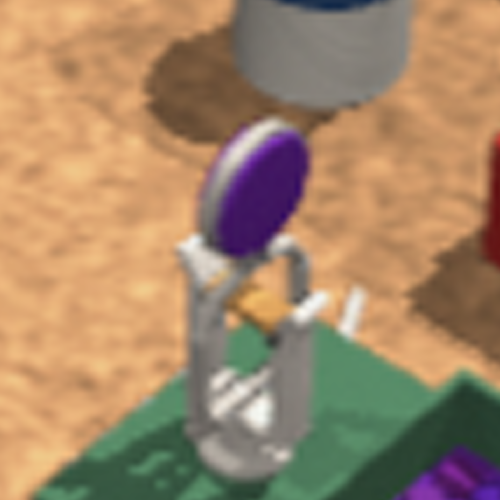

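The marker (258,190) stands clipped in the hook with the gate (255,305) shut, and the gripper is clear. Handing in.

```bash
python3 -c "
from bench import robot
print(robot.close_job())"
```

```text
the job is handed in; nothing more can be done
None
```

The violet marker is clipped in the green bin's hook with the gate shut above its ring; the gripper has let go and is clear, the amber marker was never approached, and the job is handed in (no verdict was returned).

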